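# Shut the rosette jig and hold its locating pin home

### The job

Fold the open metal leaf of the blue clamshell jig down shut over the rosette, then take the brass-handled pin from the wooden rack and push it down through the leaf's small hole into the base until its collar sits flush on the leaf. A spring in the hole pushes the pin back up, so finish while still holding it: keep pressing the pin firmly down so that the two halves stay pressed shut, and do not let go. Leave the other two pins and everything else on the bench where they are.

Things in the scene. Friction and masses are not known exactly. Their poses are not given: they have to be found in the camera images.
- leaf (a joint): Angle of the jig's hinged leaf, rad: 0 = shut flat on the base, about 1.57 = standing upright. Starts open at 1.15 to 1.6. The hinge is stiff: the leaf stays where it is left at any angle, shut included, and takes a few newtons at the red tab to move.
- leaf_hinge (a point): Point on the leaf's hinge line, midway along it. Axes are the jig's: x along the hinge line, z up; the shut leaf reaches from here along -y. It lies at the level of the base's top, 45 mm above the bench, and the underside of the shut leaf is 1 mm above it, the upper (outer) face 13 mm above it.
- leaf_tab (a point): Red press tab at the leaf's free edge: centre of the tab's outer face (the upper face when shut), which looks away from the base when open. 165 mm from the hinge line, 13 mm out from the hinge plane. Tab 50 x 34 x 12 mm; the leaf's free end is 182 mm from the hinge line. Axes turn with the leaf: z is the outward normal of the outer face, -y points from the hinge to the free edge.
- leaf_hole (a point): Centre of the 15 mm pin hole in the aluminium leaf (110 x 146 x 12 mm), at the outer face, 125 mm from the hinge line; the larger 43 mm hole in the leaf is only a window over the rosette. Directly above jig_hole when the leaf is shut. Axes as leaf_tab.
- jig_hole (a point): Centre of the mouth of the 15 mm blind pin hole in the top of the blue base block (110 x 150 x 45 mm, bolted down), 45 mm above the bench, 125 mm from the hinge line. Axes are the jig's. The hole is 42 mm deep; a sprung ejector meets the pin's tip 21 mm below the mouth and pushes up with 2.5 N, 5 N when the pin is home (tip 32 mm below the mouth); a total push of 12 to 20 N holds the collar well down on the leaf.
- pin_grip (a point): Centre of the brass handle of the right pin: upright cylinder 18 mm diameter, 40 mm tall, so it reaches 20 mm above and below this point. Below it a 26 mm diameter, 6 mm thick collar (underside 26 mm below this point), then a 12 mm diameter steel shank 45 mm long with a tapered tip 71 mm below this point. 70 to 170 g. z is the pin's axis, up. It stands loosely in one of three holes of the wooden rack, collar on the rack's top 50 mm above the bench; which hole varies.
- pin_collar (a point): Centre of the underside of the brass pin's collar, which comes to lie on the leaf's upper face (58 mm above the bench) when the pin is home.
- pin_tip (a point): Lower tip of the brass pin, 45 mm below the collar's underside.
- rack: Wooden pin rack, fixed, 200 x 60 x 50 mm, origin at the centre of its underside; its three holes lie in a row along its x axis at -60, 0 and +60 mm, so fingers closing along its y axis have free room.
- thick_pin_grip (a point): Centre of the handle of a pin with a black handle and 14.5 mm shank (otherwise like the brass one). Not wanted; leave in the rack.
- thin_pin_grip (a point): Centre of the handle of a pin with a blue handle and 8 mm shank (otherwise like the brass one). Not wanted; leave in the rack.
- hammer: Cross-peen hammer lying beyond the jig, head 36 x 100 x 36 mm, handle 260 mm along its -x. Origin under the head. Leave alone.
- punch: Steel centre punch lying on the bench, 120 mm long, 11 mm thick, along its x. Leave alone.
- rosette0: Loose steel rosette ring 36 mm diameter, 6 mm thick. Origin under its centre. Leave alone.
- rosette1: A second such ring. Leave alone.
- oil_bottle: Yellow oil bottle, 56 mm diameter, 130 mm tall, standing. Origin under its centre. Leave alone.
- chalk_cup: Steel cup, 76 mm diameter, 85 mm tall, standing. Origin under its centre. Leave alone.

How it is judged:
By the outcome, as a careful person would: the job done as asked, in the order asked, and still so for the second after the job is handed in, while the arm keeps its last pose, push and grip.
It also fails if it takes over 64 s, if anything falls off the work surface, if the arm or the gripper's body presses on something with over 40 N, if the wrist force passes 120 N, or if a joint passes its speed limit or range.

### The arm

A 6-joint arm with a two-finger parallel gripper is mounted at the origin on the work surface. World frame = base frame: x ahead of the robot, y to its left, z up, the work surface at z = 0. Lengths are in mm, angles in rad, forces in N, time in s.
With the tool pointing down it reaches from about 275 to 1000 mm from the base axis. Payload 8.4 kg.
Tool frame: the origin (TCP) lies midway between the tips of the shut fingers; the grasp point (between the pads) lies 19 mm behind it (arm.tcp_to_grasp is the distance from the TCP to the grasp point, in mm); x points along the fingers, z is the direction in which the jaws open and shut, and the axes are right-handed (so a half turn about x gives the same grasp; the last joint's range is limited). The gripper opens to 85 mm and grips with 20 to 120 N. Pads are 22 mm wide; open, the fingers measure 114 mm over their backs; the gripper's body (76 mm by 85 mm) begins 54 mm behind the grasp point. The pads swing forward as they close: fully open they stand 13 mm farther back than shut.
Start: joints at [1.128, 0.353, 1.633, -0, 1.155, -0.002], TCP at [266.663, 565.26, 231.281] pointing down, gripper open.
Joint ranges: [-2.63, 2.63], [-0.92, 2.1], [0.06, 2.66], [-1.3, 4.44], [0, 2.69], [-3.02, 3.02]. Speed limits (rad/s): [2.22, 2.22, 2.79, 3.14, 3.14, 3.14].

### API

Orientations are given as a unit quaternion [w, x, y, z].
In Python, from workcell import arm gives the robot as it stands.
- The arm moves only by the tool move_arm, never from a script. Its argument "increments" is a list of rows, each a list of 4 numbers: the shift along the tool's x, y, z in mm, then the turn about the tool's x in rad. A call has 1 to 5 rows; each row shifts and turns the pose as measured when the row begins, along the tool's axes as they then stand; what a row does not reach is not made up. A row lasts 1/8 s, in which the tool goes at most 62.5 mm and 10.7 degrees, less where a joint would pass 70% of its speed; a pose out of reach is approached as far as the arm can. A call is refused whole if a number of a shift passes 62.5 or a number of a turn 0.188, either way. A call with a gripper value outside its range is refused whole. "jaw" is the opening, from 0 (shut) to 1 (fully open), set as the call begins (left out, the last holds). The fingers move at their own pace and stop on an object; the grip force is fixed at half the most. Time passes only in rows, so rows that do not move let the fingers close. It gives the time, the measured TCP pose, the force and the opening at its end, in the units of the state.
- arm.sense(): the state, without advancing time (a new reading comes with each control period).
- arm.read_camera(name): name is "scene" or "top" or "wrist"; returns a dict with "img" (384x512x3 uint8, red, green, blue), "mtx" (3x3 intrinsics, pixels), "pose" (4x4, takes a point from camera to world coordinates). Camera axes: x right, y down, z forward; pixel columns grow to the right and rows downward; lengths in mm; the calibration is good to about 2 mm. A picture is of the moment at which its call begins. There is no depth.
- arm.finish_job(): hands the job in, once; it reports no verdict.
Trained networks look in the newest picture that a camera, given by its name, has taken for a name from the list of things; names that differ only in an ending like _2 or _b are one class to them, and where a whole thing is asked for, a point or a joint stands for the part that bears it (a point fixed in the world has none). Each returns a list of dicts, best first, with "confidence" (0 to 1); they miss things now and then, are a little off and sometimes report something else, mostly with a low value. They report only what shows in the picture. A call takes as long as a camera call.
- arm.masks_of(name, camera): "pixels" (384x512 bool, what is visible of it) and "location" ([row, column] in pixels, amid what is visible of it).
The state is a dict: "time": time; "joint_positions": joint angles; "qvel": joint speeds; "joint_torque": joint torques, N m; "position": TCP position; "eef_rot": TCP orientation; "contact_force": force on the tool from outside, world axes, zero at the start; "wrist_torque": the same for the moment, N m; "gripper_width": finger opening in mm.
Only numpy, scipy, OpenCV 4.12 (cv2) and the standard library are available. Lean on these libraries where they do the work, as an engineer would, in place of code of your own. Each camera call takes 0.05 s, during which the arm holds its last target. There are 200 camera calls.

## Working session

There is one attempt and no reset: what is moved stays moved. The work goes in short steps, Python scripts to look and compute and a tool call to move; the robot and the scene stay as the last step left them, time stands still between calls to the robot, and variables do not carry over. Pictures are saved under pics/ and viewed, about 8 in all and at most 12, crops included, and the job is handed in when it is done.

Besides the shell and the picture viewer there is one more tool, called after "Call:" by a JSON object that holds its "api" and its "payload". move_arm: Moves the arm, as the interface text tells. Its arguments: {"type":"object","properties":{"increments":{"type":"array"},"jaw":{"type":"number"}},"required":["increments"]}

```bash
mkdir -p pics; ls
cat > h.py <<'E'
import numpy as np, cv2
from workcell import arm
from scipy.spatial.transform import Rotation as R
def shot(cam):
    d=arm.read_camera(cam); return d
def save(d,fn): cv2.imwrite('pics/'+fn,cv2.cvtColor(d['img'],cv2.COLOR_RGB2BGR))
def ray(d,u,v):
    r=np.linalg.inv(d['mtx'])@[u,v,1.]; P=np.array(d['pose']); return P[:3,3],P[:3,:3]@r
def atz(d,u,v,z):
    o,r=ray(d,u,v); return o+r*(z-o[2])/r[2]
def proj(d,p):
    P=np.array(d['pose']); c=P[:3,:3].T@(np.asarray(p,float)-P[:3,3]); q=np.array(d['mtx'])@c; return q[:2]/q[2]
def st():
    s=arm.sense(); q=s['eef_rot']; M=R.from_quat([q[1],q[2],q[3],q[0]]).as_matrix()
    return s,M
E
python3 - <<'E'
from h import *
s,M=st(); print(s); print(M.round(3))
ims=[]
for c in ['scene','top']:
    d=shot(c); save(d,c+'0.png'); print(c,np.array(d['pose']).round(3).tolist(),d['mtx'][0][0])
    for n in ['leaf','leaf_tab','leaf_hole','pin_grip','thick_pin_grip','thin_pin_grip','rack','jig_hole','oil_bottle','chalk_cup']:
        try: print(n,[(round(m['confidence'],2),[int(x) for x in m['location']],int(m['pixels'].sum())) for m in arm.masks_of(n,c)][:3])
        except Exception as e: print(n,e)
E
```

```text
pics
{'time': 0.0, 'joint_positions': array([ 1.12756994e+00,  3.53702400e-01,  1.63414603e+00,  2.75782329e-06,
        1.15518900e+00, -2.39954481e-03]), 'qvel': array([ 0.00077281,  0.00137749, -0.00075903, -0.00136128,  0.00250259,
       -0.00036233]), 'joint_torque': array([-1.73364868e-03, -6.05232382e+01, -3.42070055e+01, -7.20464925e-06,
        9.04623274e-03, -3.12014674e-05]), 'position': array([266.47146695, 564.81368293, 230.52270536]), 'eef_rot': array([ 0.5967876 , -0.37885831,  0.59765271,  0.37831491]), 'contact_force': array([ 0.3749883 , -0.37634638,  0.17816075]), 'wrist_torque': array([-0.05935018, -0.0078635 , -0.01087469]), 'gripper_width': 85.29533357061257}
[[-0.001 -0.904  0.427]
 [-0.001  0.427  0.904]
 [-1.     0.    -0.001]]
scene [[0.681, 0.486, -0.548, 1232.463], [0.732, -0.462, 0.501, -506.782], [-0.009, -0.742, -0.67, 836.395], [0.0, 0.0, 0.0, 1.0]] 367.2054513810919
leaf [(0.7, [142, 284], 867), (0.24, [167, 280], 2254)]
leaf_tab [(0.87, [141, 286], 810)]
leaf_hole [(0.56, [140, 286], 827)]
pin_grip [(0.5, [137, 285], 833)]
thick_pin_grip [(0.61, [145, 307], 24), (0.46, [220, 156], 123), (0.4, [230, 170], 115)]
thin_pin_grip []
rack [(0.7, [236, 162], 1384), (0.24, [267, 229], 715)]
jig_hole [(0.79, [168, 277], 2224)]
oil_bottle [(0.72, [265, 228], 815)]
chalk_cup [(0.9, [144, 338], 513)]
top [[0.016, -0.999, 0.052, 540.28], [-0.999, -0.014, 0.032, 72.926], [-0.031, -0.053, -0.998, 1146.038], [0.0, 0.0, 0.0, 1.0]] 380.96473887673625
leaf [(0.73, [211, 197], 444)]
leaf_tab [(0.75, [211, 202], 487)]
leaf_hole [(0.92, [207, 199], 424)]
pin_grip [(0.65, [225, 380], 70), (0.63, [247, 381], 88), (0.47, [207, 374], 92)]
thick_pin_grip []
thin_pin_grip [(0.53, [207, 373], 99)]
rack [(0.78, [229, 371], 1662)]
jig_hole [(0.79, [217, 225], 2509)]
oil_bottle [(0.76, [134, 354], 419)]
chalk_cup [(0.92, [188, 127], 674)]
```

View pics/scene0.png

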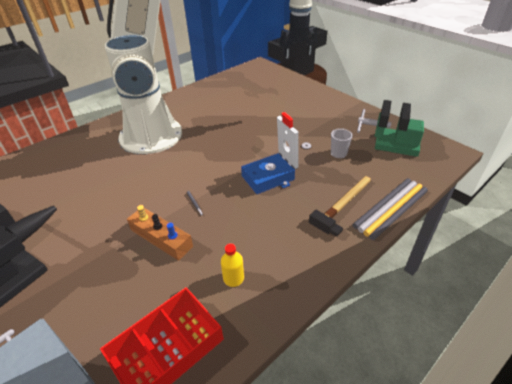

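View pics/top0.png

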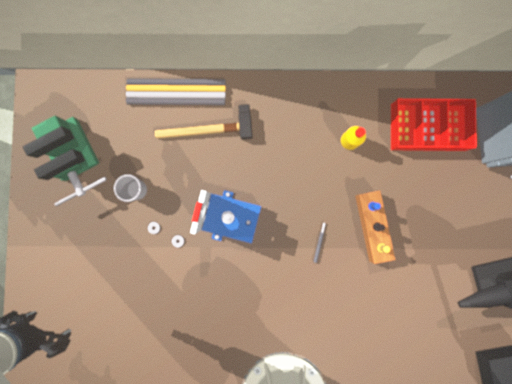

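The robot is at the bottom of the top view. The jig is at about (230,217) with its leaf upright on the left (+y) edge, and the rack is at (377,228) with the brass pin at its lower end, (384,248). Next I'll measure these.

Run:
```python
from h import *
d=shot('top'); im=d['img']; hsv=cv2.cvtColor(im,cv2.COLOR_RGB2HSV)
def blob(lo,hi,box):
    m=cv2.inRange(hsv,lo,hi); z=np.zeros_like(m); a,b,c,e=box; z[b:e,a:c]=m[b:e,a:c]
    return z
b=blob((100,120,60),(130,255,255),(180,180,270,260))
b=cv2.morphologyEx(b,cv2.MORPH_OPEN,np.ones((5,5)))
c=max(cv2.findContours(b,0,2)[0],key=cv2.contourArea); r=cv2.minAreaRect(c); bp=cv2.boxPoints(r); print('blue',r,[atz(d,u,v,45)[:2].round(0) for u,v in bp])
for n,lo,hi,box,z in [('red',(0,150,100),(8,255,255),(180,180,215,240),215),('brass',(20,100,100),(35,255,255),(360,230,400,260),95),('bluepin',(105,120,60),(130,255,255),(360,195,395,220),95),('wood',(8,120,100),(18,255,255),(350,180,405,275),50)]:
    m=blob(lo,hi,box); ys,xs=np.nonzero(m); print(n,len(xs),xs.mean(),ys.mean(),atz(d,xs.mean(),ys.mean(),z).round(1))
    if n in('wood','red'):
        r=cv2.minAreaRect(np.c_[xs,ys].astype(np.float32)); print([atz(d,u,v,z)[:2].round(0) for u,v in cv2.boxPoints(r)])
a=cv2.resize(im[180:255,180:270],None,fx=6,fy=6,interpolation=cv2.INTER_CUBIC)
w=cv2.resize(im[185:260+10,350:405],None,fx=4,fy=4,interpolation=cv2.INTER_CUBIC)
o=np.zeros((450,770,3),np.uint8);o[:,:540]=a;o[:340,545:765]=w
save({'img':o},'crop0.png')
```

```text
blue ((231.2738800048828, 217.47305297851562), (50.24421691894531, 39.422386169433594), 14.931416511535645) [array([484., 247.]), array([595., 220.]), array([560.,  78.]), array([450., 106.])]
red 98 196.5612244897959 211.6530612244898 [537.7 234.4 215. ]
[array([517., 246.]), array([560., 236.]), array([557., 223.]), array([514., 233.])]
brass 103 382.84466019417476 247.79611650485438 [ 447.7 -255.    95. ]
bluepin 59 373.8135593220339 205.89830508474577 [ 561.  -230.8   95. ]
wood 1519 374.35088874259384 227.49111257406187 [ 500.6 -245.3   50. ]
[array([ 593., -190.]), array([ 609., -262.]), array([ 411., -304.]), array([ 394., -233.])]
```

View pics/crop0.png

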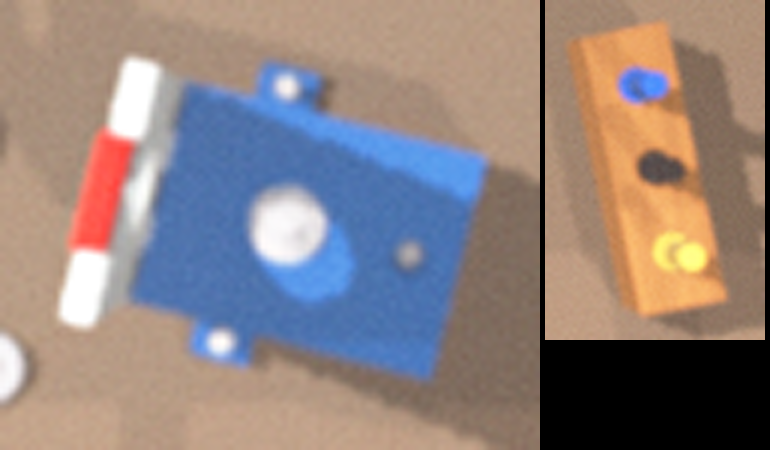

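```bash
cat >> h.py <<'E'
def inc(target,yaw=None,n=1):
    """tool-frame shift to world target, plus turn about tool x to bring tool z (or -z) to heading yaw"""
    s,M=st(); p=s['position']; sh=M.T@(np.asarray(target,float)-p)
    t=0
    if yaw is not None:
        zx=np.arctan2(M[1,2],M[0,2]); e=(yaw-zx+np.pi/2)%np.pi-np.pi/2; t=-e  # x points down
    print('pos',p.round(1),'z',M[:,2].round(3),'F',s['contact_force'].round(1),'w',round(s['gripper_width'],1),'t',round(s['time'],2)); print('shift',sh.round(1),'turn',round(t,3),'q6',round(s['joint_positions'][5],2))
E
python3 - <<'E'
from h import *
d=shot('top'); sc=shot('scene')
yj=np.array([.242,.969,0]); yj/=np.linalg.norm(yj); xj=np.array([yj[1],-yj[0],0])
hole=atz(d,248.0,222.3,45); hinge=hole+125*yj; print('hole',hole,'hinge',hinge)
print('rosette?',atz(d,227.7,217.3,50))
def red(dd,box):
    h=cv2.cvtColor(dd['img'],cv2.COLOR_RGB2HSV); m=cv2.inRange(h,(0,150,90),(8,255,255))|cv2.inRange(h,(172,150,90),(180,255,255)); ys,xs=np.nonzero(m[box[1]:box[3],box[0]:box[2]]); return xs.mean()+box[0],ys.mean()+box[1]
rt=red(d,(180,180,215,240)); rs=red(sc,(270,100,305,135)); print(rt,rs)
o1,r1=ray(d,*rt);o2,r2=ray(sc,*rs)
A=np.c_[r1,-r2]; k=np.linalg.lstsq(A,o2-o1,rcond=None)[0]; p1=o1+r1*k[0];p2=o2+r2*k[1]; print('tab',p1,p2)
m=(p1+p2)/2-hinge; print('in jig: x,y,z',m@xj,m@yj,m[2])
for n in['pin_grip']:
  for q in [(380.8,247.0)]: print('collar?',atz(d,*q,56), atz(d,(545+0)/1,0,0)[:1])
print('chalk',atz(d,127,188,85),'oil',atz(d,354,134,130))
inc(hinge+75*yj+[0,0,155],np.arctan2(yj[1],yj[0]))
E
```

```text
hole [509.02555809 114.110048    45.        ] hinge [539.3130621 235.385219   45.       ]
rosette? [522.51821994 172.60657331  50.        ]
(np.float64(196.47474747474746), np.float64(211.66666666666666)) (np.float64(287.12280701754383), np.float64(119.05263157894737))
tab [537.69602827 234.95034751 213.08501586] [535.13405519 232.12416819 212.60129253]
in jig: x,y,z -2.3639022805177197 -2.4950848624180826 167.84315419284036
collar? [ 446.37662879 -261.48794503   56.        ] [1192.57803106]
chalk [600.80092984 455.65020628  85.        ] oil [ 751.37106799 -168.43142917  130.        ]
pos [266.7 565.3 231.3] z [ 0.427  0.904 -0.   ] F [ 0.6  0.1 -0.2] w 85.8 t 1.25
shift [  31.3 -372.7 -108.4] turn -0.196 q6 -0.0
```

Call:
{"api": "move_arm", "payload": {"increments": [[5,-60,-18,-0.05],[5,-60,-18,-0.05],[5,-60,-18,-0.05],[5,-60,-18,-0.05],[5,-60,-15,0]], "jaw": 0}}

```text
time: 1.88
position: [520.1, 385.9, 207.0]
eef_rot: [0.554, -0.44, 0.552, 0.441]
contact_force: [0.0, -0.0, -0.8]
gripper_width: -0.1
```

Run:
```python
from h import *
yj=np.array([.242,.969,0]); hinge=np.array([539.3,235.4,45])
inc(hinge+60*yj+[0,0,155],np.arctan2(yj[1],yj[0]))
```

```text
pos [520.1 385.9 207. ] z [0.224 0.975 0.004] F [ 0.  -0.  -0.8] w -0.1 t 1.88
shift [  6.7 -53.6 -82.5] turn 0.018 q6 -0.71
```

Call:
{"api": "move_arm", "payload": {"increments": [[3,-30,-40,0.01],[3,-24,-40,0],[0,0,-20,0]]}}

```text
time: 2.25
position: [554.5, 271.4, 199.6]
eef_rot: [0.558, -0.436, 0.555, 0.437]
contact_force: [-0.3, 0.3, 0.6]
gripper_width: -0.1
```

```bash
cat >> h.py <<'E'
yj=np.array([.242,.969,0]); yj/=np.linalg.norm(yj); xj=np.array([yj[1],-yj[0],0]); hinge=np.array([539.3,235.4,45])
def jig():
    s,M=st(); m=s['position']-hinge; print('jig xyz',(m@xj).round(1),(m@yj).round(1),m[2].round(1),'F',s['contact_force'].round(1),'t',s['time'],'toolz.jx',(M[:,2]@xj).round(3),'M',M.round(3).tolist())
E
python3 - <<'E'
from h import *
jig(); d=shot('scene'); save({'img':cv2.resize(d['img'][80:230,200:370],None,fx=3,fy=3)},'s1.png')
E
```

```text
jig xyz 6.0 38.6 154.6 F [-0.3  0.3  0.6] t 2.25 toolz.jx -0.005 M [[0.003, -0.971, 0.238], [0.004, 0.238, 0.971], [-1.0, -0.002, 0.004]]
```

View pics/s1.png

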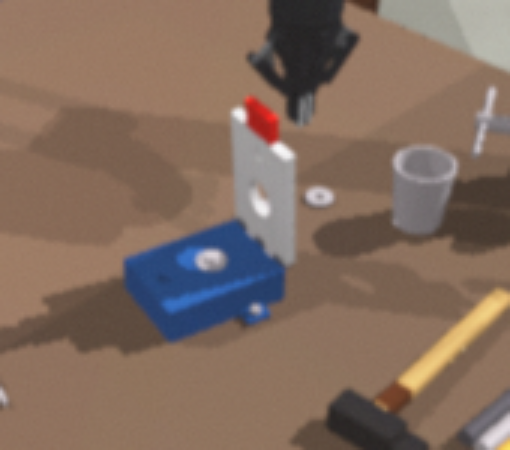

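Call:
{"api": "move_arm", "payload": {"increments": [[0,3,-20,0],[-1,3,-20,0],[-1,0,-20,0],[3,0,-20,0],[7,0,-20,0]]}}

```text
time: 2.92
position: [521.2, 172.5, 192.2]
eef_rot: [0.558, -0.437, 0.553, 0.438]
contact_force: [0.6, 2.7, -0.4]
gripper_width: -0.2
```

Run:
```python
from h import *
jig()
```

```text
jig xyz -2.3 -65.4 147.2 F [ 0.6  2.7 -0.4] t 2.925 toolz.jx -0.009 M [[0.005, -0.972, 0.234], [0.006, 0.234, 0.972], [-1.0, -0.003, 0.007]]
```

Call:
{"api": "move_arm", "payload": {"increments": [[12,0,-11,0],[13,0,-12,0],[15,0,-14,0],[16,0,-14,0],[18,0,-10,0]]}}

```text
time: 3.55
position: [505.7, 108.1, 112.8]
eef_rot: [0.557, -0.437, 0.554, 0.438]
contact_force: [-0.1, 0.3, 0.6]
gripper_width: -0.3
```

Run:
```python
from h import *
jig(); d=shot('scene'); save({'img':cv2.resize(d['img'][80:230,200:370],None,fx=3,fy=3)},'s2.png')
```

```text
jig xyz -1.8 -131.6 67.8 F [-0.1  0.3  0.6] t 3.55 toolz.jx -0.008 M [[0.004, -0.972, 0.234], [0.004, 0.234, 0.972], [-1.0, -0.003, 0.005]]
```

View pics/s2.png

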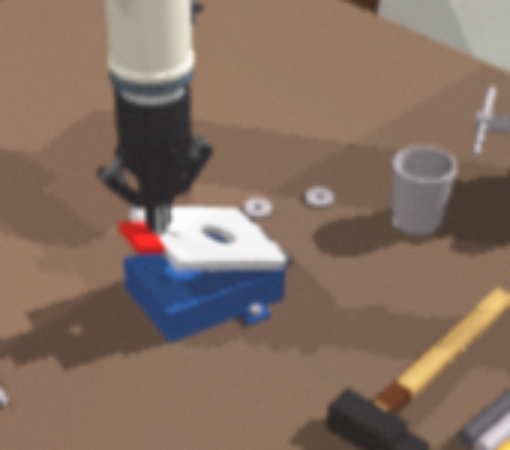

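The leaf is following the fingers and now stands at about 25°. I'll keep pressing down.

Call:
{"api": "move_arm", "payload": {"increments": [[13,0,-8,0],[13,0,-7,0],[12,0,-6,0],[7,0,0,0],[5,0,0,0]]}}

```text
time: 4.22
position: [498.3, 85.2, 57.4]
eef_rot: [0.556, -0.436, 0.555, 0.438]
contact_force: [-20.3, -2.0, 79.3]
gripper_width: 0.0
```

Run:
```python
from h import *
jig()
```

```text
jig xyz -3.4 -155.7 12.4 F [-20.3  -2.   79.3] t 4.225 toolz.jx -0.008 M [[-0.001, -0.972, 0.235], [0.003, 0.235, 0.972], [-1.0, 0.002, 0.002]]
```

Call:
{"api": "move_arm", "payload": {"increments": [[-20,0,0,0],[-50,0,0,0],[-50,0,0,0],[-10,0,0,0],[0,0,0,0]]}}

```text
time: 4.85
position: [499.3, 86.0, 191.0]
eef_rot: [0.556, -0.437, 0.555, 0.439]
contact_force: [-0.7, -0.3, -1.2]
gripper_width: 0.2
```

Run:
```python
from h import *
jig(); d=shot('wrist'); save(d,'w1.png'); s,M=st()
P=np.array(d['pose']); print('cam in tool', (M.T@(P[:3,3]-s['position'])).round(1), (M.T@P[:3,:3]).round(3).tolist(), d['mtx'][0][0])
print('holeproj',proj(d,[509,114.1,58]))
```

```text
jig xyz -2.6 -154.7 146.0 F [-0.7 -0.3 -1.2] t 4.85 toolz.jx -0.009 M [[-0.0, -0.972, 0.233], [0.003, 0.233, 0.972], [-1.0, 0.001, 0.003]]
cam in tool [-143.6   67.7   -1.2] [[-0.001, -0.266, 0.964], [0.0, -0.964, -0.266], [1.0, -0.0, 0.001]] 331.71329508130543
holeproj [290.50052822 187.09786047]
```

View pics/w1.png

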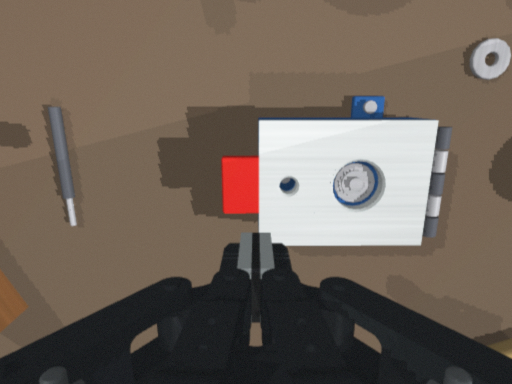

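```bash
cat >> h.py <<'E'
def holeloc(d,guess,z=58,fn=None):
    """rim of the pin hole: dark region near guess px"""
    g=cv2.cvtColor(d['img'],cv2.COLOR_RGB2GRAY); u,v=[int(x) for x in guess]; k=8; S=g[v-22:v+22,u-22:u+22]
    S=cv2.resize(S,None,fx=k,fy=k,interpolation=cv2.INTER_CUBIC); m=(S<150).astype(np.uint8)
    n,l,stt,c=cv2.connectedComponentsWithStats(m)
    i=min([i for i in range(1,n) if stt[i,4]>40*k*k/2],key=lambda i:np.hypot(*(c[i]-22*k)))
    x,y,w,h,a=stt[i]; q=((x+w/2-.5)/k+u-22-.5+.5/k,(y+h/2-.5)/k+v-22-.5+.5/k)
    print('hole px',np.round(q,2),'size px',w/k,h/k); p=atz(d,*q,z); print('world',p.round(2)); return p
E
python3 - <<'E'
from h import *
d=shot('wrist'); p=holeloc(d,(288,185))
print(np.linalg.norm(atz(d,258,120,58)-atz(d,437,120,58)), 'size 15mm px', 15*331.7/260)
for n in ['leaf_hole','leaf_tab']: print(n,[(m['confidence'],m['location']) for m in arm.masks_of(n,'wrist')][:2])
# leaf edges
print(atz(d,258,120,58),atz(d,437,120,58))
# over the rack: 
inc([430,-240,240],np.arctan2(.978,-.208))
E
```

```text
hole px [288.12 185.31] size px 17.75 16.125
world [506.59 112.37  58.  ]
145.77407468934635 size 15mm px 19.13653846153846
leaf_hole [(0.87, [179.8, 333.2])]
leaf_tab [(0.79, [182.2, 332.5])]
[447.33614254  99.92057172  58.        ] [481.35549641 241.66952027  58.        ]
pos [498.2  85.7 189.2] z [0.234 0.972 0.001] F [ 0.4  0.2 -0.8] w 0.0 t 5.05
shift [ -51.3   -9.5 -332.5] turn -0.445 q6 -1.17
```

Call:
{"api": "move_arm", "payload": {"increments": [[-15,0,-60,-0.09],[-15,5,-60,-0.09],[-10,10,-60,-0.09],[-8,15,-60,-0.09],[-5,20,-60,-0.08]], "jaw": 1}}

```text
time: 5.68
position: [432.0, -214.1, 236.9]
eef_rot: [0.439, -0.549, 0.442, 0.558]
contact_force: [0.7, 0.7, -0.7]
gripper_width: 85.1
```

Run:
```python
from h import *
inc([425,-260,240],np.arctan2(.978,-.208))
```

```text
pos [ 432.  -214.1  236.9] z [-0.224  0.975  0.007] F [ 0.7  0.7 -0.7] w 85.1 t 5.67
shift [ -3.2  17.2 -43.2] turn 0.017 q6 -2.26
```

Call:
{"api": "move_arm", "payload": {"increments": [[-2,9,-22,0.015],[0,5,-16,0],[0,0,0,0],[0,0,0,0]]}}

```text
time: 6.18
position: [424.3, -257.5, 235.2]
eef_rot: [0.444, -0.543, 0.448, 0.556]
contact_force: [-0.0, 0.3, -0.3]
gripper_width: 85.2
```

Run:
```python
from h import *
inc([425,-260,240],np.arctan2(.978,-.208))
d=shot('wrist'); save(d,'w2.png')
for n in ['pin_grip','pin_collar','rack','thick_pin_grip']: print(n,[(round(m['confidence'],2),m['location']) for m in arm.masks_of(n,'wrist')][:3])
h=cv2.cvtColor(d['img'],cv2.COLOR_RGB2HSV); m=cv2.inRange(h,(20,100,90),(35,255,255)); n,l,s,c=cv2.connectedComponentsWithStats(m)
for i in range(1,n):
    if s[i,4]>40: print('brass blob',s[i],c[i],atz(d,*c[i],76))
```

```text
pos [ 424.3 -257.5  235.2] z [-0.206  0.979  0.011] F [-0.   0.3 -0.3] w 85.2 t 6.17
shift [-4.8 -0.1 -2.5] turn -0.002 q6 -2.32
pin_grip [(0.64, [193.0, 239.8])]
pin_collar [(0.62, [194.9, 238.7])]
rack [(0.66, [292.0, 505.4]), (0.59, [224.7, 239.2])]
thick_pin_grip [(0.56, [251.8, 240.3])]
brass blob [229 179  24  33 612] [239.92156863 194.3872549 ] [ 440.62111143 -267.82469798   76.        ]
```

View pics/w2.png

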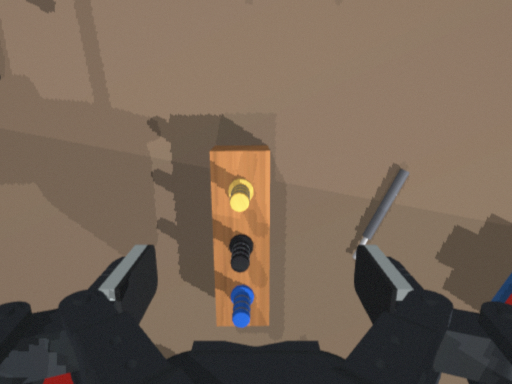

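Run:
```python
from h import *
d=shot('wrist')
h=cv2.cvtColor(d['img'],cv2.COLOR_RGB2HSV); m=cv2.inRange(h,(20,100,90),(35,255,255))
# model fit: project handle cylinder + collar, maximise IoU over x,y
m=(m>0)[160:230,210:275].astype(np.uint8)
a=np.linspace(0,6.28,40)
def sil(x,y):
    o=np.zeros((700,650),np.uint8)
    for r,z0,z1 in[(9,56,96),(13,50,56)]:
        pts=np.array([proj(d,[x+r*np.cos(t),y+r*np.sin(t),z]) for z in(z0,z1) for t in a])
        hh=cv2.convexHull((((pts-[210,160]+.5)*10)).astype(np.float32)).astype(np.int32); cv2.fillConvexPoly(o,hh,1)
    return cv2.resize(o.astype(np.float32),(65,70),interpolation=cv2.INTER_AREA)
best=max(((1-np.abs(sil(x,y)-m).sum()/m.sum(),x,y) for x in np.arange(432,450,1) for y in np.arange(-276,-258,1)))
print(best)
p=np.array([best[1],best[2],0]); print('top cam check: 447.7,-255@95 blob, collar 446,-261')
s,M=st(); print(s['joint_positions'].round(2), M.round(3).tolist())
inc([best[1],best[2],150],np.arctan2(.978,-.208))
```

```text
(np.float64(0.8401658293817371), np.int64(443), np.int64(-267))
top cam check: 447.7,-255@95 blob, collar 446,-261
[-0.55  0.16  1.88 -0.    1.12 -2.32] [[-0.017, -0.978, -0.206], [0.006, -0.206, 0.978], [-1.0, 0.015, 0.009]]
pos [ 424.6 -257.9  235.9] z [-0.206  0.978  0.009] F [0.9 0.2 0.3] w 85.3 t 6.47
shift [ 85.6 -17.4 -13.6] turn -0.002 q6 -2.32
```

Call:
{"api": "move_arm", "payload": {"increments": [[40,-9,-5,0],[40,-8,-5,0],[30,0,0,0],[20,0,0,0],[5,0,0,0]]}}

```text
time: 7.1
position: [444.1, -263.1, 98.9]
eef_rot: [0.443, -0.546, 0.446, 0.554]
contact_force: [-0.4, 0.0, 0.7]
gripper_width: 85.2
```

Run:
```python
from h import *
inc([443,-267,67],np.arctan2(.978,-.208))
d=shot('wrist'); 
h=cv2.cvtColor(d['img'],cv2.COLOR_RGB2HSV); m=cv2.inRange(h,(20,100,90),(35,255,255)); n,l,s,c=cv2.connectedComponentsWithStats(m)
for i in range(1,n):
    if s[i,4]>40: print('brass blob',s[i],c[i])
for p in ([443,-267,96],[443,-267,56]): print(proj(d,p))
```

```text
pos [ 444.1 -263.1   98.9] z [-0.209  0.978  0.006] F [-0.4  0.   0.7] w 85.2 t 7.1
shift [31.9  1.5 -3.8] turn 0.001 q6 -2.31
brass blob [228 196  43  35 888] [249.2240991  211.15540541]
brass blob [ 230  223   37   39 1104] [247.99818841 242.07427536]
[249.45837051 245.77856178]
[250.12136354 218.22362266]
```

Call:
{"api": "move_arm", "payload": {"increments": [[15,2,-3,0],[12,0,0,0],[4,0,0,0],[0,0,0,0]]}}

```text
time: 7.65
position: [443.6, -267.3, 67.7]
eef_rot: [0.443, -0.547, 0.446, 0.553]
contact_force: [0.1, -1.1, -0.1]
gripper_width: 85.6
```

Run:
```python
from h import *
inc([442.5,-266.5,67],np.arctan2(.978,-.208))
```

```text
pos [ 443.6 -267.3   67.7] z [-0.209  0.978  0.004] F [ 0.1 -1.1 -0.1] w 85.6 t 7.65
shift [0.7 0.9 1. ] turn 0.001 q6 -2.32
```

Call:
{"api": "move_arm", "payload": {"increments": [[0,0,0,0],[0,0,0,0],[0,0,0,0],[0,0,0,0],[0,0,0,0]], "jaw": 0}}

```text
time: 8.28
position: [444.2, -267.6, 68.8]
eef_rot: [0.443, -0.547, 0.446, 0.552]
contact_force: [0.5, -0.6, -0.5]
gripper_width: 16.0
```

Call:
{"api": "move_arm", "payload": {"increments": [[-5,0,0,0],[-15,0,0,0],[-30,0,0,0],[-30,0,0,0],[-40,0,0,0]]}}

```text
time: 8.9
position: [443.4, -266.7, 192.3]
eef_rot: [0.443, -0.546, 0.446, 0.554]
contact_force: [0.9, 0.2, -0.9]
gripper_width: 16.0
```

Run:
```python
from h import *
inc([506.6,112.4,200],np.arctan2(.972,.234))
d=shot('wrist'); save(d,'w3.png')
```

```text
pos [ 443.4 -266.7  192.3] z [-0.209  0.978  0.006] F [ 0.9  0.2 -0.9] w 16.0 t 8.9
shift [  -7.1 -140.9  357.5] turn 0.447 q6 -2.32
```

View pics/w3.png

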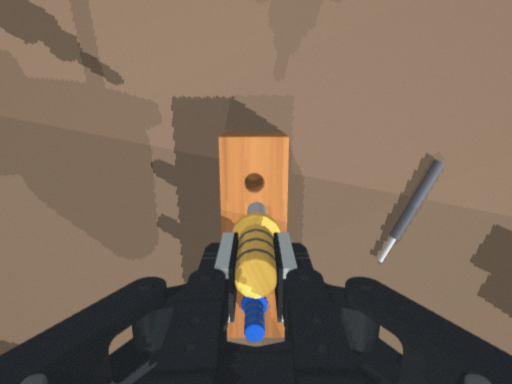

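The pin is held at 16 mm opening. It points straight down with its tip at about (257,205), and its rack hole at (255,183) is empty. The other pins are still standing, so I'll carry it to the jig.

Call:
{"api": "move_arm", "payload": {"increments": [[0,-22,55,0],[0,-22,55,0],[0,-22,55,0],[0,-22,55,0],[0,-22,55,0]]}}

```text
time: 9.57
position: [500.5, 26.8, 204.8]
eef_rot: [-0.447, 0.551, -0.447, -0.545]
contact_force: [0.5, -0.2, -1.6]
gripper_width: 16.4
```

Run:
```python
from h import *
inc([506.6,112.4,165])
```

```text
pos [500.5  26.8 204.8] z [-0.201  0.98  -0.006] F [ 0.5 -0.2 -1.6] w 16.4 t 9.57
shift [ 39.5 -23.   82.8] turn 0 q6 -1.72
```

Call:
{"api": "move_arm", "payload": {"increments": [[10,-10,35,0],[15,-10,30,0],[10,-3,12,0],[0,0,0,0],[0,0,0,0]]}}

```text
time: 10.2
position: [508.9, 112.4, 172.7]
eef_rot: [-0.447, 0.553, -0.444, -0.545]
contact_force: [0.6, 0.2, -2.0]
gripper_width: 16.4
```

Run:
```python
from h import *
inc([506.6,112.4,150])
d=shot('wrist'); save(d,'w4.png'); s,M=st()
for z in [-63,-60]: print('tip expected',proj(d,s['position']+[0,0,z]),'hole exp',proj(d,[506.6,112.4,58]))
print(M.round(3).tolist())
```

```text
pos [508.9 112.4 172.7] z [-0.206  0.978 -0.006] F [ 0.6  0.2 -2. ] w 16.4 t 10.2
shift [22.6  2.5  0.6] turn 0 q6 -1.56
tip expected [256.79273806 208.74698945] hole exp [257.60263411 185.41630794]
tip expected [256.79111676 210.24660375] hole exp [257.60263411 185.41630794]
[[0.012, -0.979, -0.206], [-0.004, -0.206, 0.979], [-1.0, -0.011, -0.006]]
```

View pics/w4.png

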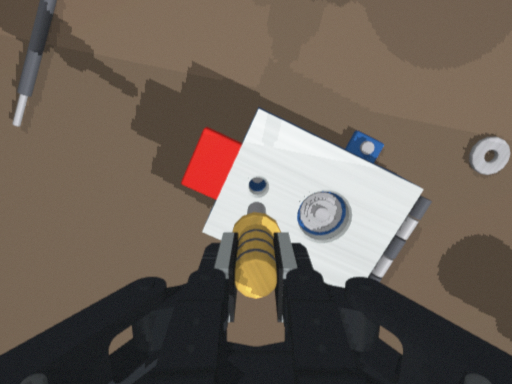

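```bash
cat >> h.py <<'E'
def look(fn=None):
    d=shot('wrist'); im=d['img']; s,M=st()
    if fn: save({'img':cv2.resize(im[165:265,205:310],None,fx=6,fy=6,interpolation=cv2.INTER_CUBIC)},fn)
    h=cv2.cvtColor(im,cv2.COLOR_RGB2HSV); m=cv2.inRange(h,(18,110,70),(35,255,255)); m[:190]=0; m[:,:225]=0; m[:,290:]=0
    r=[(v,np.nonzero(m[v])[0].min(),np.nonzero(m[v])[0].max()) for v in range(205,262,4) if m[v].any()]
    ys=np.nonzero(m)[0]; print('brass top row',ys.min(),'bottom',ys.max()); print(r)
    return d,s,M
def pinproj(d,s,M,y=0,z=0,g=8):
    """expected px for pin with axis offset (y,z) in tool, grip centre g mm behind TCP"""
    T=lambda a,b,c: proj(d,s['position']+M@np.array([a,b,c]))
    a=np.linspace(0,2*np.pi,73)
    ring=lambda x,r: np.array([T(x-g,y+r*np.cos(t),z+r*np.sin(t)) for t in a])
    return {k:np.r_[ring(x,r).min(0),ring(x,r).max(0)].round(1) for k,x,r in[('handletop',-20,9),('collartop',20,13),('collarbot',26,13),('shank60',60,6),('tip2',71,2)]}
E
python3 - <<'E'
from h import *
d,s,M=look('c4.png')
for k,v in pinproj(d,s,M).items(): print(k,v)
print('with y+1.5',pinproj(d,s,M,y=1.5))
holeloc(d,(258,185))
E
```

```text
brass top row 213 bottom 298
[(213, np.int64(251), np.int64(261)), (217, np.int64(242), np.int64(269)), (221, np.int64(238), np.int64(274)), (225, np.int64(235), np.int64(276)), (229, np.int64(234), np.int64(278)), (233, np.int64(238), np.int64(274)), (237, np.int64(238), np.int64(273)), (241, np.int64(239), np.int64(272)), (245, np.int64(238), np.int64(273)), (249, np.int64(239), np.int64(273)), (253, np.int64(237), np.int64(274)), (257, np.int64(241), np.int64(274)), (261, np.int64(236), np.int64(274))]
handletop [234.3 262.5 280.5 303.8]
collartop [231.1 217.4 282.5 265. ]
collarbot [231.9 213.5 281.6 259.6]
shank60 [246.8 206.3 266.1 224.5]
tip2 [253.3 207.  259.4 212.8]
with y+1.5 {'handletop': array([234.2, 259. , 280.6, 300.4]), 'collartop': array([231.1, 214.5, 282.6, 262.3]), 'collarbot': array([231.8, 210.7, 281.7, 257.1]), 'shank60': array([246.8, 203.9, 266.1, 222.3]), 'tip2': array([253.3, 204.8, 259.4, 210.6])}
hole px [257.69 185.44] size px 18.625 17.125
world [506.62 112.36  58.  ]
```

View pics/c4.png

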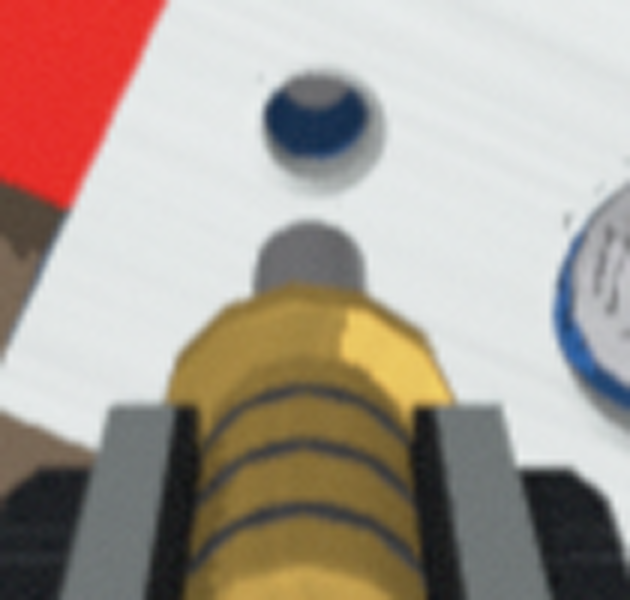

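Call:
{"api": "move_arm", "payload": {"increments": [[18,0,1,0],[14,0,0,0],[7,0,0,0],[0,0,0,0],[0,0,0,0]]}}

```text
time: 10.92
position: [510.5, 110.7, 134.1]
eef_rot: [-0.449, 0.553, -0.444, -0.543]
contact_force: [-0.2, -0.5, -1.9]
gripper_width: 16.3
```

Run:
```python
from h import *
inc([507.4,113.2,120])
d,s,M=look('c5.png'); print(M.round(3).tolist())
for k,v in pinproj(d,s,M).items(): print(k,v)
print('rim',proj(d,[507.4,113.2,58]))
```

```text
pos [510.5 110.7 134.1] z [-0.202  0.979 -0.006] F [-0.2 -0.5 -1.9] w 16.3 t 10.93
shift [14.   2.8  3.2] turn 0 q6 -1.55
brass top row 213 bottom 298
[(213, np.int64(251), np.int64(260)), (217, np.int64(242), np.int64(269)), (221, np.int64(238), np.int64(274)), (225, np.int64(235), np.int64(277)), (229, np.int64(234), np.int64(278)), (233, np.int64(238), np.int64(274)), (237, np.int64(238), np.int64(273)), (241, np.int64(239), np.int64(272)), (245, np.int64(238), np.int64(273)), (249, np.int64(239), np.int64(273)), (253, np.int64(237), np.int64(274)), (257, np.int64(241), np.int64(270)), (261, np.int64(236), np.int64(274))]
[[0.015, -0.979, -0.202], [-0.003, -0.202, 0.979], [-1.0, -0.014, -0.006]]
handletop [234.4 262.3 280.7 303.6]
collartop [231.2 217.2 282.7 264.8]
collarbot [232.  213.3 281.7 259.5]
shank60 [246.9 206.1 266.2 224.4]
tip2 [253.4 206.8 259.5 212.6]
rim [261.51817448 198.89180575]
```

View pics/c5.png

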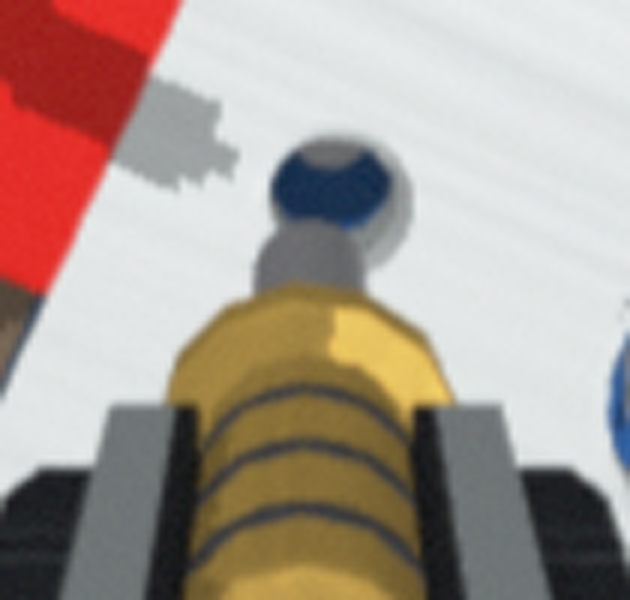

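Call:
{"api": "move_arm", "payload": {"increments": [[0,2.8,3.5,0],[0,0,0,0],[0,0,0,0]]}}

```text
time: 11.35
position: [507.2, 114.1, 134.8]
eef_rot: [-0.449, 0.553, -0.444, -0.543]
contact_force: [-0.3, -0.2, -0.5]
gripper_width: 16.2
```

Run:
```python
from h import *
inc([507.4,113.4,120]); s,M=st(); print(M.round(3).tolist())
```

```text
pos [507.2 114.1 134.8] z [-0.202  0.979 -0.006] F [-0.3 -0.2 -0.5] w 16.2 t 11.35
shift [14.8  0.2 -0.6] turn 0 q6 -1.55
[[0.016, -0.979, -0.202], [-0.003, -0.202, 0.979], [-1.0, -0.015, -0.006]]
```

Call:
{"api": "move_arm", "payload": {"increments": [[8,0.1,-0.5,0],[5,0.1,0,0],[4,0.1,0,0],[3,0,0,0]]}}

```text
time: 11.85
position: [507.3, 113.4, 113.3]
eef_rot: [-0.449, 0.553, -0.444, -0.543]
contact_force: [-0.7, 0.3, -1.4]
gripper_width: 16.4
```

Run:
```python
from h import *
inc([507.4,113.4,76]); s,M=st(); print(M.round(3).tolist()); look('c6.png')
```

```text
pos [507.3 113.4 113.3] z [-0.202  0.979 -0.006] F [-0.7  0.3 -1.4] w 16.4 t 11.85
shift [37.3  0.4  0.2] turn 0 q6 -1.55
[[0.016, -0.979, -0.202], [-0.003, -0.203, 0.979], [-1.0, -0.015, -0.006]]
brass top row 213 bottom 298
[(213, np.int64(251), np.int64(260)), (217, np.int64(242), np.int64(269)), (221, np.int64(238), np.int64(274)), (225, np.int64(235), np.int64(276)), (229, np.int64(234), np.int64(278)), (233, np.int64(237), np.int64(274)), (237, np.int64(238), np.int64(273)), (241, np.int64(239), np.int64(272)), (245, np.int64(238), np.int64(273)), (249, np.int64(239), np.int64(273)), (253, np.int64(237), np.int64(274)), (257, np.int64(241), np.int64(270)), (261, np.int64(236), np.int64(274))]
```

View pics/c6.png

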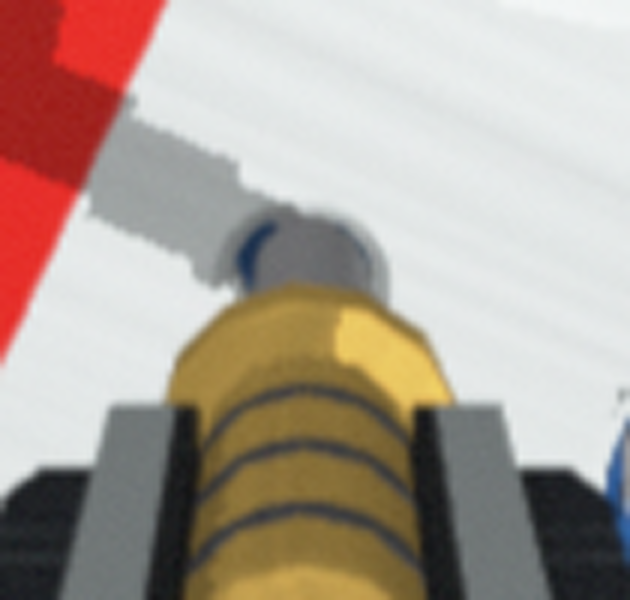

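The tip is in the hole and centred, with no contact force. I'll keep going down.

Call:
{"api": "move_arm", "payload": {"increments": [[8,0.1,0,0],[7,0.1,0,0],[5,0.1,0,0],[0,0,0,0]]}}

```text
time: 12.4
position: [507.0, 113.2, 91.3]
eef_rot: [-0.449, 0.553, -0.444, -0.543]
contact_force: [0.0, 0.7, -1.1]
gripper_width: 16.2
```

Run:
```python
from h import *
inc([507.4,113.4,76])
```

```text
pos [507.  113.2  91.3] z [-0.202  0.979 -0.006] F [ 0.   0.7 -1.1] w 16.2 t 12.4
shift [15.3 -0.2  0.2] turn 0 q6 -1.55
```

Call:
{"api": "move_arm", "payload": {"increments": [[5,0,0,0],[4,0,0,0],[2,0,0,0],[0,0,0,0]]}}

```text
time: 12.9
position: [507.9, 113.3, 80.4]
eef_rot: [-0.449, 0.553, -0.444, -0.543]
contact_force: [-0.7, 0.3, 2.3]
gripper_width: 16.0
```

Run:
```python
from h import *
inc([507.4,113.4,76])
```

```text
pos [507.9 113.3  80.4] z [-0.203  0.979 -0.006] F [-0.7  0.3  2.3] w 16.0 t 12.9
shift [4.4 0.5 0.2] turn 0 q6 -1.55
```

Spring contact shows at 2.3 N, with about 4 mm left to go.

Call:
{"api": "move_arm", "payload": {"increments": [[2,0.2,0,0],[1,0,0,0],[0.5,0,0,0],[0,0,0,0]]}}

```text
time: 13.4
position: [507.9, 113.3, 77.2]
eef_rot: [-0.449, 0.553, -0.444, -0.543]
contact_force: [-0.9, 0.4, 3.7]
gripper_width: 16.3
```

Call:
{"api": "move_arm", "payload": {"increments": [[1,0,0,0],[0,0,0,0],[0,0,0,0]]}}

```text
time: 13.78
position: [508.0, 113.3, 76.8]
eef_rot: [-0.45, 0.554, -0.443, -0.543]
contact_force: [-1.3, -0.0, 3.6]
gripper_width: 15.9
```

Call:
{"api": "move_arm", "payload": {"increments": [[1,0,0,0],[1,0,0,0]]}}

```text
time: 14.02
position: [508.3, 113.4, 76.5]
eef_rot: [-0.45, 0.554, -0.443, -0.543]
contact_force: [-5.9, -0.8, 21.9]
gripper_width: 15.9
```

Run:
```python
from h import *
F=[]
for i in range(6):
    d=shot('wrist'); F.append(arm.sense()['contact_force'].round(1).tolist())
print(F); inc([507.4,113.4,76])
```

```text
[[-6.0, -1.0, 19.4], [-5.3, -0.7, 18.7], [-5.8, -0.5, 19.3], [-5.6, 0.0, 18.9], [-5.6, -0.5, 19.3], [-5.8, -1.9, 19.6]]
pos [508.4 113.4  76.5] z [-0.202  0.979 -0.006] F [-5.8 -1.9 19.6] w 16.0 t 14.32
shift [0.5 1.  0.2] turn 0 q6 -1.55
```

Call:
{"api": "move_arm", "payload": {"increments": [[0.8,0.3,0,0]]}}

```text
time: 14.45
position: [508.3, 113.4, 76.6]
eef_rot: [-0.45, 0.554, -0.443, -0.543]
contact_force: [-3.8, -0.2, 13.6]
gripper_width: 16.1
```

Run:
```python
from h import *
F=[]
for i in range(6):
    d=shot('wrist'); F.append(arm.sense()['contact_force'].round(1).tolist())
print(F); inc([507.4,113.4,76])
d=shot('scene'); save({'img':np.hstack([cv2.resize(d['img'][110:210,215:325],None,fx=4,fy=4,interpolation=cv2.INTER_CUBIC)[:400,:400],cv2.resize(shot('wrist')['img'][165:265,210:300],None,fx=4,fy=4,interpolation=cv2.INTER_CUBIC)])},'f.png')
```

```text
[[-4.4, -0.5, 15.7], [-4.4, -0.5, 14.7], [-4.6, -0.6, 15.6], [-4.0, -0.6, 16.4], [-3.7, -2.2, 15.5], [-4.1, -1.1, 15.8]]
pos [508.3 113.4  76.6] z [-0.202  0.979 -0.006] F [-4.1 -1.1 15.8] w 16.4 t 14.75
shift [0.5 0.9 0.2] turn 0 q6 -1.55
```

The picture allowance is used up, so I'll check flushness numerically: any shank showing above the collar's edge, and any slip of the pin in the grip.

Run:
```python
from h import *
d,s,M=look(); im=d['img']
for v in range(203,216): print(v,im[v,254:259:2].tolist())
print('tab mask',[(round(m['confidence'],2),m['location']) for m in arm.masks_of('leaf_tab','wrist')][:1])
# gap: line of sight over collar's back edge hits leaf
print('collar row if underside at z=58:', min(proj(d,[507.4+13*np.cos(t),113.4+13*np.sin(t),58])[1] for t in np.linspace(0,6.28,60)), 'z=60:',min(proj(d,[507.4+13*np.cos(t),113.4+13*np.sin(t),60])[1] for t in np.linspace(0,6.28,60)))
print(s['contact_force'])
```

```text
brass top row 212 bottom 297
[(213, np.int64(250), np.int64(264)), (217, np.int64(241), np.int64(270)), (221, np.int64(237), np.int64(275)), (225, np.int64(234), np.int64(277)), (229, np.int64(233), np.int64(279)), (233, np.int64(237), np.int64(274)), (237, np.int64(238), np.int64(270)), (241, np.int64(239), np.int64(272)), (245, np.int64(238), np.int64(273)), (249, np.int64(239), np.int64(273)), (253, np.int64(237), np.int64(274)), (257, np.int64(241), np.int64(274)), (261, np.int64(237), np.int64(274))]
203 [[227, 231, 231], [228, 232, 232], [229, 232, 233]]
204 [[228, 232, 231], [227, 232, 231], [228, 233, 232]]
205 [[225, 230, 229], [227, 232, 231], [226, 230, 230]]
206 [[206, 213, 212], [225, 229, 229], [228, 232, 231]]
207 [[171, 177, 177], [206, 213, 213], [224, 228, 228]]
208 [[162, 167, 167], [174, 180, 179], [206, 211, 211]]
209 [[160, 164, 163], [164, 168, 168], [173, 179, 178]]
210 [[158, 160, 154], [162, 165, 163], [161, 165, 165]]
211 [[149, 138, 115], [154, 145, 129], [154, 148, 134]]
212 [[140, 119, 68], [143, 121, 74], [143, 125, 82]]
213 [[144, 118, 60], [141, 115, 59], [142, 116, 61]]
214 [[159, 130, 64], [150, 123, 59], [145, 120, 58]]
215 [[171, 140, 70], [167, 137, 69], [162, 133, 68]]
tab mask [(0.7, [215.7, 315.8])]
collar row if underside at z=58: 210.93178239367796 z=60: 212.25145706775228
[-4.86142509 -0.1728575  15.30734442]
```

```bash
python3 -c "
from h import *
arm.finish_job(); s=arm.sense(); print(s['time'],s['contact_force'],s['gripper_width'])"
```

```text
the job is handed in; nothing more can be done
the job is handed in; nothing more can be done
```

I shut the leaf over the rosette with the closed fingers, then took the brass pin from the rack and pushed it down through the leaf's hole into the base. I handed the job in at about 15 s, still holding the pin down.

**Last checks**
- **Push:** It was steady at about 15 to 16 N, inside the 12 to 20 N wanted. The force rose from about 4 N to 19 N within 0.5 mm, as it would when the collar meets the leaf.
- **Collar:** The gripper stood at 76.6 mm, about where I expected with the collar on the leaf (76 mm). In the wrist picture no shank showed above the leaf. The collar's edge lay between the rows expected for an underside at 58 and 60 mm, so it is flush to within 1 to 2 mm.
- **Grip:** The pin moved by no more than a pixel between the fingers. They read 16 mm on an 18 mm handle throughout.

**What was not ideal**
- **Closing force:** Shutting the leaf ended with a brief fingertip push of about 79 N, under the 120 N wrist limit.
- **Sideways force:** About 4 to 5 N remains along x.
- **Pin position:** The top and wrist cameras disagreed by about 6 mm on where the pin stood. I used the wrist camera, and the grasp succeeded.
- **Final view:** The 12-picture limit was reached, so I could not look at the final state and checked it only by numbers. When last seen, just after the lift, the other two pins were still in the rack. The tool's path stayed clear of the other things.

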